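# Check the gas charge of a cooling unit with a pencil gauge

### The job

Take the blue pencil pressure gauge out of its black stand and press its open end squarely down over the valve on top of the white cooling unit, keeping the push between 10 and 22 newtons for about a second, so that the gas pushes the white rod out of the gauge's top. Then stand the gauge upright in its stand again, mouth down and fully home, with the rod still showing its reading. Never load the unit with more than 22 newtons through the gauge, and leave the other things on the bench where they are.

Things in the scene. Friction and masses are not known exactly. Their poses are not given: they have to be found in the camera images.
- gauge_grip (a point): Centre of the blue square grip (22 x 22 mm, 43 mm tall) of the loose gauge; z points to its top, x and y are square to the grip's faces. On its axis: grip top 21 mm above, orange rod cap's top 25 mm above (up to 49 mm with the rod out: keep clear); 22 mm below, the top of a steel finger flange (32 mm diameter, 5 mm thick). Starts upright in the stand, rod in.
- gauge_mouth (a point): Centre of the gauge's open mouth, 63 mm below gauge_grip; same axes. The brass chuck around it is 24 mm in diameter and 36 mm long; its bore is 15 mm in diameter. The rod's foot (a plunger) hangs in the bore 6 mm above the mouth while the rod is in.
- rod (a joint): How far the rod stands out of the gauge's top (m): 0 in, 0.024 at most. A spring of 0.15 N/mm and 3.3 N of friction hold it, so it stays where the valve has pushed it. With the gauge fully pressed on, the gas pushes it out by about 7 to 18 mm, depending on the hidden pressure.
- valve (a point): Top centre of the 32 mm aluminium boss on the white unit, on the vertical valve axis. The brass insert above it stands h higher than drawn, h unknown, 0 to 16 mm, not measured. Above this point: top of the 30 mm black rubber washer at 20 mm + h, stem (13 mm diameter, chamfered) up to 30 mm + h, steel pin (10 mm diameter) up to 48 mm + h. The mouth goes over pin and stem and seats on the washer.
- stand_floor (a point): Centre of the flat floor of the round hole (28 mm diameter, 25 mm deep, chamfered mouth) in the fixed black stand (70 x 70 x 35 mm high). It lies 10 mm above the bench; the gauge stands on it mouth down, so gauge_grip is then 73 mm above the bench.
- module: Bystander: a loose metal transceiver module with a blue pull tab lying on the bench, about 100 x 18 x 12 mm; origin at the underside of its metal part. Leave it alone.
- driver: Bystander: a screwdriver lying on the bench, origin on its underside. Leave it alone.
- jar: Bystander: a small amber jar, 44 mm diameter, 50 mm high, origin at its underside. Leave it alone.
- unit: The fixed white cooling unit, 120 x 100 mm, block top 46 mm and boss top 52 mm above the bench; origin under the valve. Feel of the valve: over the last 22 mm before the mouth meets the washer, the pin pushes the gauge back with up to 4 to 6.5 N (hidden gas pressure, constant); then the washer gives 1 mm for every 4.5 N more and stops hard after 6 mm.
- gauge: The whole gauge, about 0.14 kg; origin at its mouth, z axis towards its top.
Mind the look-alikes: they are no part of the job. Of the things that look like the gauge, the smallest one is meant.

How it is judged:
By the outcome, as a careful person would: the job done as asked, in the order asked, and still so for the second after the job is handed in, with the robot touching nothing.
It also fails if it takes over 59 s, if anything falls off the work surface, if the arm or the gripper's body presses on something with over 40 N, if the wrist force passes 120 N, or if a joint passes its speed limit or range.

### The arm

A 6-joint arm with a two-finger parallel gripper is mounted at the origin on the work surface. World frame = base frame: x ahead of the robot, y to its left, z up, the work surface at z = 0. Lengths are in mm, angles in degrees, forces in N, time in s.
With the tool pointing down it reaches from about 225 to 725 mm from the base axis. Payload 3.1 kg.
Tool frame: the origin (TCP) lies at the very end of the fingers, on their centre line; the grasp point (between the pads) lies bot.grip_point_offset behind it (bot.grip_point_offset is the distance from the TCP to the grasp point, in mm); y points along the fingers, z is the direction in which the jaws open and shut, and the axes are right-handed (so a half turn about y gives the same grasp; the last joint's range is limited). The gripper opens to 85 mm and grips with 20 to 120 N. Pads are 22 mm wide; open, the fingers measure 114 mm over their backs; the gripper's body (76 mm by 85 mm) begins 54 mm behind the grasp point. The pads swing forward as they close: fully open they stand 13 mm farther back than shut.
Start: joints at [59.37, 2.75, 5.684, 92.934, 0, 82.678], TCP at [207.734, 482.145, 231.312] pointing down, gripper open.
Joint ranges: [-166.93, 166.93], [-56.73, 111.36], [-69.38, 81.34], [-121.58, 131.49], [-85.45, 84.26], [-180, 180]. Speed limits (degrees/s): [159.86, 159.86, 180, 180, 180, 180].

### API

Orientations are given as a 3x3 rotation matrix whose columns are the frame's x, y, z axes.
In Python, from bench import telemetry, cams, bot gives the robot as it stands. The module is installed in compiled form; this text tells all that it offers.
- The arm moves only by the shell command python3 -m handwheel 'ROWS'. ROWS is JSON, a list of rows, each a list of 7 numbers: the shift along the tool's x, y, z in cm, then the turn, a rotation vector about the tool's x, y, z in degrees, then the opening, from 0 (shut) to 1 (fully open). In form: [[x, y, z, rx, ry, rz, grip], ...]. A call has 1 to 5 rows; each row is the pose to reach, as a shift and turn from the pose commanded when the call began, along the tool's axes at that moment; what a row does not reach only later rows make up. A row lasts 1/10 s, in which the tool goes at most 50 mm and 8.59 degrees, less where a joint would pass 70% of its speed; a pose out of reach is approached as far as the arm can. A call with a gripper value outside its range is refused whole. The fingers move at their own pace and stop on an object; the grip force is fixed at half the most. Time passes only in rows, so rows that repeat a pose let the fingers close. It gives the time, the measured TCP pose, the force and the opening at its end, in the units of the state.
- telemetry.get_obs(): the state, without advancing time (a new reading comes with each control period).
- cams.get_image(name): name is "side" or "top"; returns the picture (480x640x3 uint8, red, green, blue); there is no depth.
- cams.calibration(name): a dict with "fov_y" (degrees; the focal length in pixels is half the picture's height over the tangent of half this angle, whatever the lens; pixels are square), "cx", "cy" (the principal point, pixels), "distortion" ([k1, k2, p1, p2, k3] as OpenCV has them; the pictures are not rectified), "R" (3x3) and "t" (3): a world point X has camera coordinates R X + t. Camera axes: x right, y down, z forward; pixel columns grow to the right and rows downward; lengths in mm; the calibration is good to about 2 mm. A picture is of the moment at which its call begins. calibration takes no time and is no camera call.
- bot.sign_off(): hands the job in, once; it reports no verdict.
The state is a dict: "t": time; "joints": joint angles; "qvel": joint speeds; "joint_torque": joint torques, N m; "tool_pos": TCP position; "ee_rot": TCP orientation; "ft_force": force on the tool from outside, world axes, zero at the start; "moment": the same for the moment, N m; "gripper_width": finger opening in mm.
Only numpy, scipy, OpenCV 4.12 (cv2) and the standard library are available. Lean on these libraries where they do the work, as an engineer would, in place of code of your own. Each camera call takes 0.05 s, during which the arm holds its last target.

## Working session

There is one attempt and no reset: what is moved stays moved. The work goes in short steps, Python scripts to look and compute and a shell command to move; the robot and the scene stay as the last step left them, time stands still between calls to the robot, and variables do not carry over. Pictures are saved under pics/ and viewed, and the job is handed in when it is done.

```bash
mkdir -p pics; ls; python3 - <<'E'
from bench import telemetry,cams,bot
import cv2
o=telemetry.get_obs();print(o,bot.grip_point_offset)
for n in("side","top"):
    cv2.imwrite(f"pics/{n}0.png",cams.get_image(n)[:,:,::-1]);print(cams.calibration(n))
E
```

```text
pics
{'t': 0.0, 'joints': array([5.93701858e+01, 2.79256257e+00, 5.59092281e+00, 9.29327054e+01,
       2.27234913e-03, 8.26783417e+01]), 'qvel': array([-0.05832613,  0.04661682,  0.01259181,  0.0872425 , -0.02326937,
        0.00864909]), 'joint_torque': array([ 2.08746431e-03, -3.38779914e+01,  3.20015073e+01,  2.03008385e-02,
       -1.68724082e-04,  1.29523869e-05]), 'tool_pos': array([207.41197582, 481.6308701 , 230.11410856]), 'ee_rot': array([[ 9.18389841e-01, -1.22875793e-03,  3.95674853e-01],
       [-3.95676617e-01, -1.99740822e-03,  9.18387732e-01],
       [-3.38151999e-04, -9.99997250e-01, -2.32059020e-03]]), 'ft_force': array([-0.25509103,  0.33551612, -0.71948185]), 'moment': array([-0.01428332, -0.04674082,  0.00218491]), 'gripper_width': 85.18667716596602} 18.700000000000003
{'fov_y': 45.87570343562719, 'cx': 314.1958119750649, 'cy': 238.44741664819338, 'distortion': array([-0.18545121,  0.        ,  0.        ,  0.        ,  0.        ]), 'R': array([[ 0.99380136, -0.1101384 ,  0.01511269],
       [-0.06570451, -0.69156682, -0.7193179 ],
       [ 0.08967596,  0.71386614, -0.69451664]]), 't': array([-575.12250956,  125.436431  ,  867.18282651])}
{'fov_y': 57.211077135648424, 'cx': 319.1414999951446, 'cy': 235.1795779222607, 'distortion': array([-0.05521347,  0.        ,  0.        ,  0.        ,  0.        ]), 'R': array([[-0.01490414, -0.99983688, -0.01020235],
       [-0.99325645,  0.0159778 , -0.11483177],
       [ 0.11497605,  0.00842208, -0.99333256]]), 't': array([ 56.47501575, 597.51322266, 864.3815271 ])}
```

View pics/side0.png

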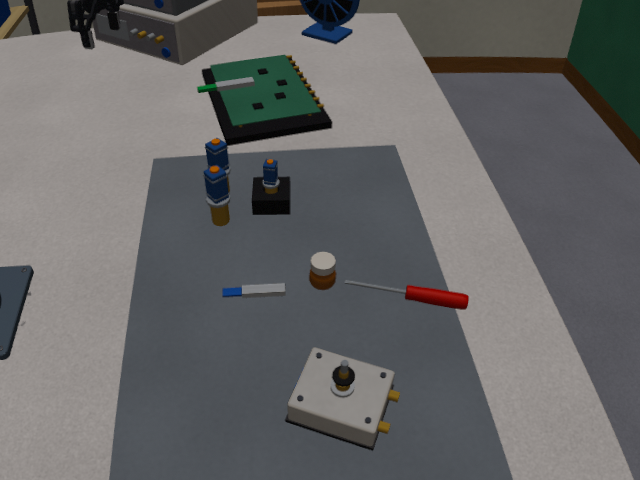

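View pics/top0.png

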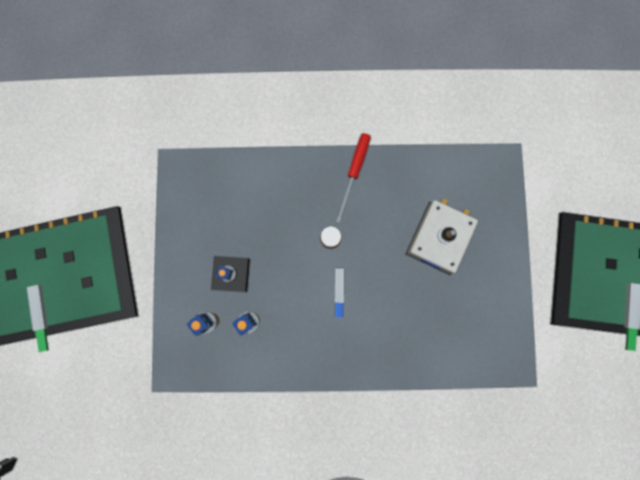

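```bash
python3 - <<'E'
import cv2,numpy as np
s=cv2.imread("pics/side0.png");t=cv2.imread("pics/top0.png")
def c(im,x,y,w,h,k,n):cv2.imwrite(n,cv2.resize(im[y:y+h,x:x+w],None,fx=k,fy=k,interpolation=cv2.INTER_CUBIC))
def pair(a,b,n):cv2.imwrite(n,np.hstack([a,b]))
k=lambda im,x,y,w,h,f:cv2.resize(im[y:y+h,x:x+w],None,fx=f,fy=f,interpolation=cv2.INTER_CUBIC)
pair(k(s,240,150,60,70,6.5),k(t,200,245,60,70,6.5),"pics/c1.png")
pair(k(s,280,340,130,110,3),k(t,400,190,130,110,3),"pics/c2.png")
E
```

```text
(no output)
```

View pics/c1.png

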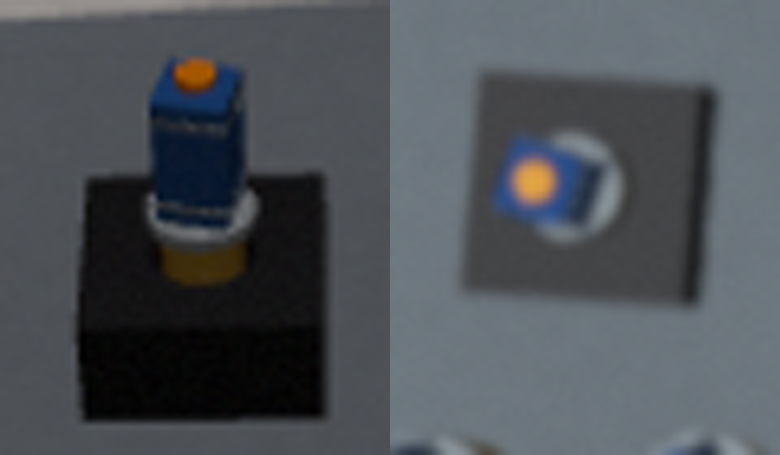

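View pics/c2.png

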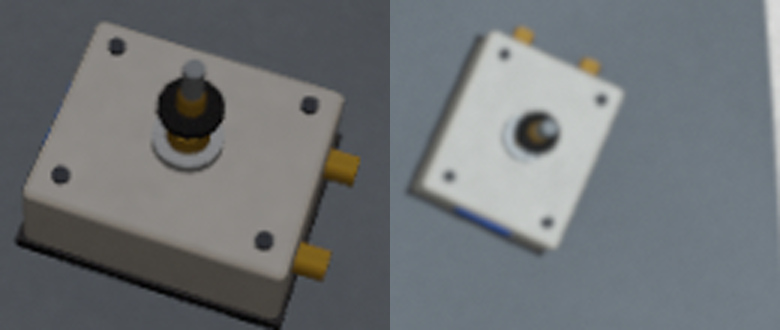

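```bash
cat > h.py <<'E'
import numpy as np,cv2
from bench import cams
def cal(n):
    c=cams.calibration(n);f=240/np.tan(np.radians(c["fov_y"]/2))
    return np.array([[f,0,c["cx"]],[0,f,c["cy"]],[0,0,1]]),np.array(c["distortion"]),np.array(c["R"]),np.array(c["t"])
def ray(n,p):
    K,d,R,t=cal(n);u=cv2.undistortPoints(np.array([[p]],float),K,d)[0,0]
    return -R.T@t,R.T@np.array([u[0],u[1],1])
def atz(n,p,z):
    o,d=ray(n,p);return o+d*(z-o[2])/d[2]
def tri(ps,pt):
    o1,d1=ray("side",ps);o2,d2=ray("top",pt)
    s=np.linalg.lstsq(np.c_[d1,-d2],o2-o1,rcond=None)[0]
    a=o1+s[0]*d1;b=o2+s[1]*d2;return (a+b)/2,np.linalg.norm(a-b)
def proj(n,X):
    K,d,R,t=cal(n);return cv2.projectPoints(np.array(X,float).reshape(-1,3),cv2.Rodrigues(R)[0],t,K,d)[0][:,0]
def crop(p,x0,y0,k,ox=0):return [x0+(p[0]-ox+.5)/k-.5,y0+(p[1]+.5)/k-.5]
E
python3 - <<'E'
from h import *
np.set_printoptions(precision=1,suppress=True)
S=lambda p:crop(p,240,150,6.5);T=lambda p:crop(p,200,245,6.5,390)
print("cap",tri(S((195,72)),T((533,181))),atz("side",S((195,72)),98),atz("top",T((533,181)),98))
g=[atz("side",S(p),94) for p in[(170,60),(243,72),(232,112),(152,103)]]
print("griptop side",*g,np.mean(g,0)); 
g=[atz("top",T(p),94) for p in[(517,137),(570,150),(550,220),(497,207)]];print("top",*g,np.mean(g,0))
g=[atz("side",S(p),35) for p in[(88,180),(323,177),(327,327),(80,323)]];print("stand",*g,np.mean(g,0))
g=[atz("top",T(p),35) for p in[(483,72),(699,88),(684,302),(462,290)]];print("stand",*g,np.mean(g,0))
S=lambda p:crop(p,280,340,3);T=lambda p:crop(p,400,190,3,390)
print("washer",tri(S((191,107)),T((537,132))))
print("pin top",tri(S((194,64)),T((547,128))))
print("boss",atz("side",S((187,136)),52),atz("top",T((530,134)),52))
E
```

```text
cap (array([522.8, 232.3,  97.3]), np.float64(0.6763519957600056)) [522.4 231.3  98. ] [523.1 232.1  98. ]
griptop side [515.9 243.1  94. ] [535.8 235.5  94. ] [531.7 217.3  94. ] [510.1 223.6  94. ] [523.4 229.9  94. ]
top [536.2 237.9  94. ] [532.1 222.2  94. ] [511.8 227.9  94. ] [515.8 243.6  94. ] [524.  232.9  94. ]
stand [490.5 267.2  35. ] [559.3 262.   35. ] [555.1 193.7  35. ] [486.3 202.1  35. ] [522.8 231.3  35. ]
stand [559.6 262.9  35. ] [553.6 194.6  35. ] [487.1 199.1  35. ] [491.6 268.8  35. ] [523.  231.3  35. ]
washer (array([ 592.5, -206.7,   74.1]), np.float64(0.2520804854076328))
pin top (array([ 592. , -204.5,  104. ]), np.float64(0.6817794805229972))
boss [ 591.7 -207.6   52. ] [ 593.9 -208.2   52. ]
```

```bash
python3 - <<'E'
from h import *
np.set_printoptions(precision=1,suppress=True)
print(tri((216,142),(196,325)),tri((215,170),(240,324)),tri((215,170),(196,325)),tri((216,142),(240,324)))
print("jar",atz("top",(331,237),50),"mod",atz("top",(339,292),6))
E
python3 -m handwheel '[[5,0,-1.3,0,-4,0,0.6],[10,0,-2.6,0,-7.3,0,0.6],[15,0,-3.9,0,-7.3,0,0.6],[20,0,-5.2,0,-7.3,0,0.6],[25,0,-6.5,0,-7.3,0,0.6]]'
```

```text
(array([427.2, 274.6, 115.5]), np.float64(0.5066643425616517)) (array([427.4, 194.1, 112.2]), np.float64(0.7209011215271286)) (array([418.7, 298. ,  34.7]), np.float64(3.0003269005473663)) (array([434.3, 181.6, 178.1]), np.float64(2.22708596091701))
jar [592.5  23.3  50. ] mod [482.1   7.9   6. ]
t: 0.6
tool_pos: [406.0, 327.1, 230.8]
ee_rot: [[0.961, -0.001, 0.275], [-0.275, -0.0, 0.961], [-0.001, -1.0, -0.0]]
ft_force: [-0.1, 0.8, 0.9]
gripper_width: 51.2
```

```bash
python3 -m handwheel '[[4.4,0,-1.9,0,0,0,0.6],[8.8,0,-3.8,0,0,0,0.6],[13.2,4,-5.75,0,0,0,0.6],[13.2,8,-5.75,0,0,0,0.6],[13.2,10,-5.75,0,0,0,0.6]]'; python3 -m handwheel '[[0,0,0,0,0,0,0.6],[0,0,0,0,0,0,0.6]]'
python3 - <<'E'
from h import *
for n in("side","top"): cv2.imwrite(f"pics/{n}1.png",cams.get_image(n)[:,:,::-1])
s=cv2.imread("pics/side1.png");t=cv2.imread("pics/top1.png")
k=lambda im,x,y,w,h,f:cv2.resize(im[y:y+h,x:x+w],None,fx=f,fy=f,interpolation=cv2.INTER_CUBIC)
cv2.imwrite("pics/c3.png",np.hstack([k(s,190,80,130,150,3),k(t,160,200,130,150,3)]))
E
```

```text
t: 1.1
tool_pos: [514.8, 234.1, 125.4]
ee_rot: [[0.96, -0.008, 0.279], [-0.279, -0.003, 0.96], [-0.006, -1.0, -0.005]]
ft_force: [-1.7, 0.7, -1.0]
gripper_width: 50.8
t: 1.3
tool_pos: [515.6, 236.9, 131.1]
ee_rot: [[0.961, -0.001, 0.276], [-0.276, -0.0, 0.961], [-0.001, -1.0, -0.001]]
ft_force: [-0.3, 0.6, 0.8]
gripper_width: 51.5
```

View pics/c3.png

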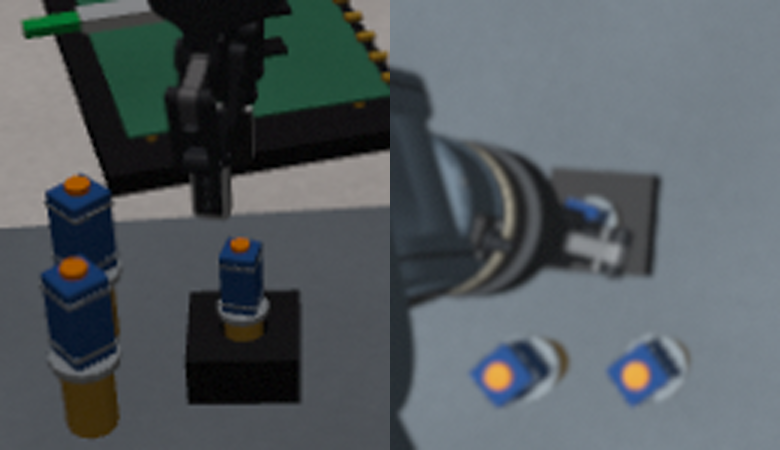

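```bash
python3 -m handwheel '[[0.85,0,-0.3,0,0,0,0.6],[0.85,0,-0.3,0,0,0,0.6]]'; python3 -m handwheel '[[0,3,0,0,0,0,0.6],[0,5.5,0,0,0,0,0.6],[0,7.4,0,0,0,0,0.6],[0,7.4,0,0,0,0,0.6]]'
```

```text
t: 1.6
tool_pos: [525.4, 231.8, 133.4]
ee_rot: [[0.961, 0.004, 0.276], [-0.276, 0.001, 0.961], [0.004, -1.0, 0.002]]
ft_force: [-0.6, -1.1, -0.1]
gripper_width: 51.3
t: 2.0
tool_pos: [521.2, 231.0, 54.4]
ee_rot: [[0.961, -0.006, 0.276], [-0.276, -0.002, 0.961], [-0.005, -1.0, -0.003]]
ft_force: [-0.4, -0.0, -0.7]
gripper_width: 51.2
```

```bash
python3 -m handwheel '[[0,0,0,0,0,0,0.6],[0,0,0,0,0,0,0.6]]'; python3 - <<'E'
from h import *
for n in("side","top"): cv2.imwrite(f"pics/{n}2.png",cams.get_image(n)[:,:,::-1])
s=cv2.imread("pics/side2.png");t=cv2.imread("pics/top2.png")
k=lambda im,x,y,w,h,f:cv2.resize(im[y:y+h,x:x+w],None,fx=f,fy=f,interpolation=cv2.INTER_CUBIC)
cv2.imwrite("pics/c4.png",np.hstack([k(s,230,130,80,90,5),k(t,190,235,80,90,5)]))
E
```

```text
t: 2.2
tool_pos: [524.8, 232.2, 59.4]
ee_rot: [[0.961, 0.003, 0.276], [-0.276, 0.001, 0.961], [0.003, -1.0, 0.002]]
ft_force: [0.4, 0.6, 0.8]
gripper_width: 51.3
```

View pics/c4.png

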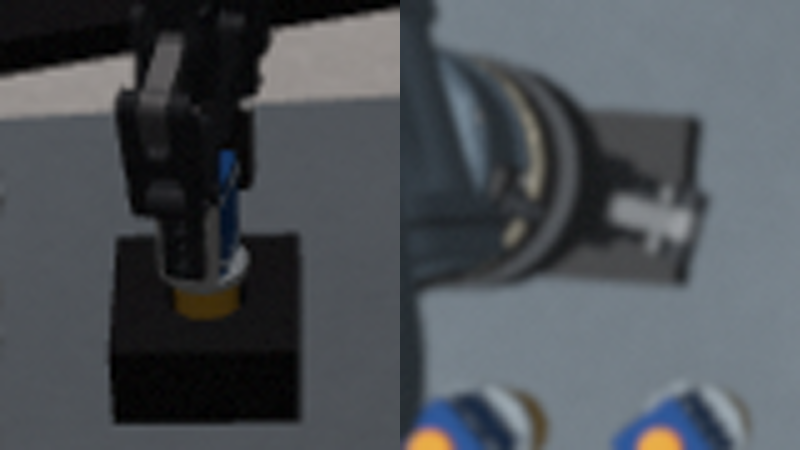

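```bash
python3 -m handwheel '[[0,0,0,0,0,0,0.6],[0,0,0,0,0,0,0.6]]'; python3 -m handwheel '[[0,0,0,0,0,0,0.38],[0,0,0,0,0,0,0.38]]';python3 -m handwheel '[[0,0,0,0,0,0,0.2],[0,0,0,0,0,0,0.1],[0,0,0,0,0,0,0],[0,0,0,0,0,0,0],[0,0,0,0,0,0,0]]'
```

```text
t: 2.5
tool_pos: [524.0, 231.9, 58.2]
ee_rot: [[0.961, 0.001, 0.276], [-0.276, 0.0, 0.961], [0.001, -1.0, 0.001]]
ft_force: [-1.2, 0.6, -0.3]
gripper_width: 51.2
t: 2.7
tool_pos: [523.4, 231.7, 57.4]
ee_rot: [[0.961, 0.0, 0.276], [-0.276, 0.0, 0.961], [0.0, -1.0, 0.0]]
ft_force: [-0.2, 0.3, -0.9]
gripper_width: 32.5
t: 3.2
tool_pos: [523.5, 231.8, 57.4]
ee_rot: [[0.961, 0.0, 0.276], [-0.276, 0.0, 0.961], [0.0, -1.0, 0.0]]
ft_force: [-0.3, 0.1, 0.9]
gripper_width: 21.7
```

```bash
python3 -m handwheel '[[0,-1,0,0,0,0,0],[0,-2.5,0,0,0,0,0],[0,-4.5,0,0,0,0,0],[0,-7,0,0,0,0,0],[0,-9,0,0,0,0,0]]'; python3 -m handwheel '[[0,-2,0,0,0,0,0],[0,-3,0,0,0,0,0],[0,-3.5,0,0,0,0,0],[0,-3.5,0,0,0,0,0],[0,-3.5,0,0,0,0,0]]'; python3 - <<'E'
from h import *
for n in("side","top"): cv2.imwrite(f"pics/{n}3.png",cams.get_image(n)[:,:,::-1])
s=cv2.imread("pics/side3.png");t=cv2.imread("pics/top3.png")
k=lambda im,x,y,w,h,f:cv2.resize(im[y:y+h,x:x+w],None,fx=f,fy=f,interpolation=cv2.INTER_CUBIC)
cv2.imwrite("pics/c5.png",np.hstack([k(s,220,70,100,130,4),k(t,180,205,100,130,4)]))
E
```

```text
t: 3.7
tool_pos: [524.0, 231.9, 150.1]
ee_rot: [[0.961, 0.002, 0.276], [-0.276, 0.001, 0.961], [0.002, -1.0, 0.001]]
ft_force: [-0.3, 0.0, -1.3]
gripper_width: 21.4
t: 4.2
tool_pos: [522.9, 231.6, 181.3]
ee_rot: [[0.961, -0.002, 0.276], [-0.276, -0.001, 0.961], [-0.001, -1.0, -0.001]]
ft_force: [0.3, 0.5, -1.8]
gripper_width: 21.4
```

View pics/c5.png

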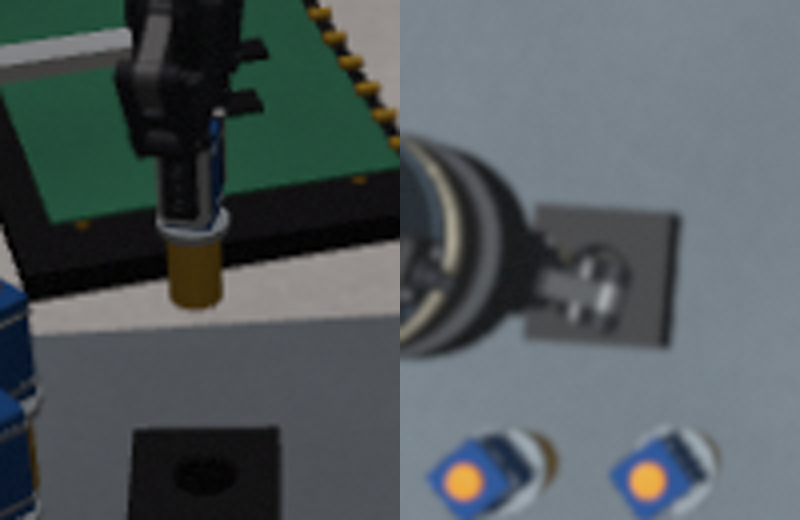

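```bash
python3 - <<'E'
from h import *
np.set_printoptions(precision=1,suppress=True)
S=lambda p:crop(p,220,70,4);T=lambda p:crop(p,180,205,4,400)
print("hole",atz("side",S((205,476)),35),atz("top",T((601,286)),35))
print("mouth",atz("side",S((195.5,298)),134),"flange", atz("side",S((193,226)),181.3-57.4+51))
E
python3 -m handwheel '[[0.8,0,-3,0,0,0,0],[1.8,0,-7,0,0,0,0],[2.8,0,-11.5,0,0,0,0],[3.8,0,-16,0,0,0,0],[4.8,0,-20.5,0,0,0,0]]'
python3 -m handwheel '[[0,0,0,0,0,0,0]]'
```

```text
hole [522.4 229.5  35. ] [517.5 229.7  35. ]
mouth [521.8 231.1 134. ] flange [522.  225.3 174.9]
t: 4.8
tool_pos: [512.1, 19.9, 181.3]
ee_rot: [[0.961, -0.002, 0.275], [-0.275, 0.0, 0.961], [-0.002, -1.0, -0.0]]
ft_force: [1.6, -0.3, -1.7]
gripper_width: 21.2
t: 4.9
tool_pos: [512.2, 16.3, 181.3]
ee_rot: [[0.959, -0.002, 0.283], [-0.283, -0.003, 0.959], [-0.001, -1.0, -0.003]]
ft_force: [-0.5, 1.2, -1.3]
gripper_width: 21.3
```

```bash
python3 -m handwheel '[[2.7,0,-3.8,0,0,0,0],[5.4,0,-7.6,0,0,0,0],[8.1,0,-11.3,0,0,0,0],[10.8,0,-15,0,0,0,0],[12.7,0,-17.7,0,0,0,0]]'
python3 -m handwheel '[[0.7,0,-0.9,0,0,0,0],[1.2,0,-1.5,0,0,0,0],[1.2,0,-1.5,0,0,0,0],[1.2,0,-1.5,0,0,0,0],[1.2,0,-1.5,0,0,0,0]]'
python3 -m handwheel '[[0,0,0,0,0,0,0],[0,0,0,0,0,0,0],[0,0,0,0,0,0,0]]'
python3 - <<'E'
from h import *
for n in("side","top"): cv2.imwrite(f"pics/{n}4.png",cams.get_image(n)[:,:,::-1])
s=cv2.imread("pics/side4.png");t=cv2.imread("pics/top4.png")
k=lambda im,x,y,w,h,f:cv2.resize(im[y:y+h,x:x+w],None,fx=f,fy=f,interpolation=cv2.INTER_CUBIC)
cv2.imwrite("pics/c6.png",np.hstack([k(s,295,280,100,130,4),k(t,400,180,100,130,4)]))
E
```

```text
t: 5.4
tool_pos: [586.6, -185.8, 180.9]
ee_rot: [[0.961, -0.001, 0.277], [-0.277, 0.0, 0.961], [-0.001, -1.0, -0.0]]
ft_force: [0.6, 0.5, -1.2]
gripper_width: 21.3
t: 5.9
tool_pos: [593.6, -199.9, 182.6]
ee_rot: [[0.962, -0.0, 0.274], [-0.274, 0.0, 0.962], [-0.0, -1.0, 0.0]]
ft_force: [0.2, 0.6, -1.3]
gripper_width: 21.4
t: 6.2
tool_pos: [593.7, -201.0, 182.5]
ee_rot: [[0.961, 0.0, 0.275], [-0.275, -0.0, 0.961], [0.0, -1.0, -0.0]]
ft_force: [-0.0, 0.5, -0.9]
gripper_width: 21.4
```

View pics/c6.png

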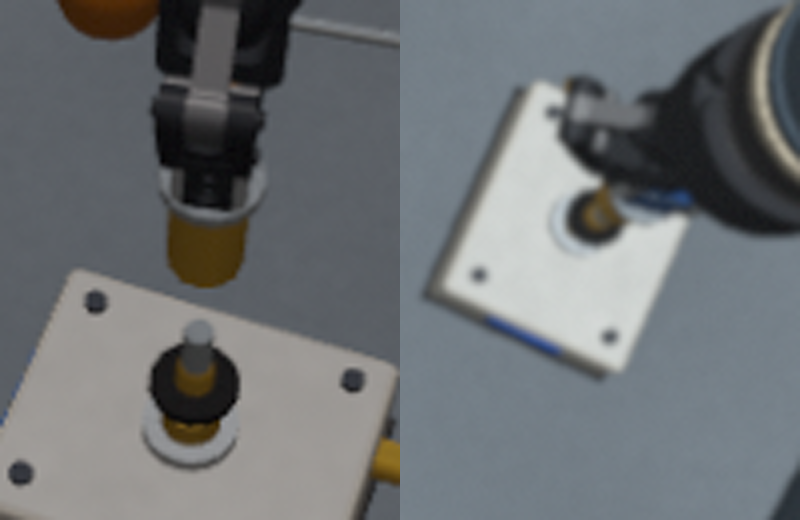

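```bash
cat > ov.py <<'E'
from h import *
def ov(n,img,circs,box,f):
    im=cv2.imread(img);x,y,w,h=box
    o=cv2.resize(im[y:y+h,x:x+w],None,fx=f,fy=f,interpolation=cv2.INTER_CUBIC)
    a=np.linspace(0,2*np.pi,73)
    for (X,r,col) in circs:
        P=proj(n,np.c_[X[0]+r*np.cos(a),X[1]+r*np.sin(a),0*a+X[2]])
        P=((P-[x,y]+.5)*f-.5).round().astype(int)
        cv2.polylines(o,[P],False,col,1)
    return o
E
python3 - <<'E'
from ov import *
v=np.array([592.4,-206.4,52]);h=3
z=lambda d:v+[0,0,d]
g=np.array([593.5,-201.1,135.1])
C=[(z(0),16,(0,255,0)),(z(20+h),15,(0,0,255)),(z(48+h),5,(255,0,255)),(g,12,(0,255,255)),(g+[0,0,41],16,(255,255,0))]
cv2.imwrite("pics/o1.png",np.hstack([ov("side","pics/side4.png",C,(295,280,100,130),4),ov("top","pics/top4.png",C,(400,180,100,130),4)]))
E
```

```text
(no output)
```

View pics/o1.png

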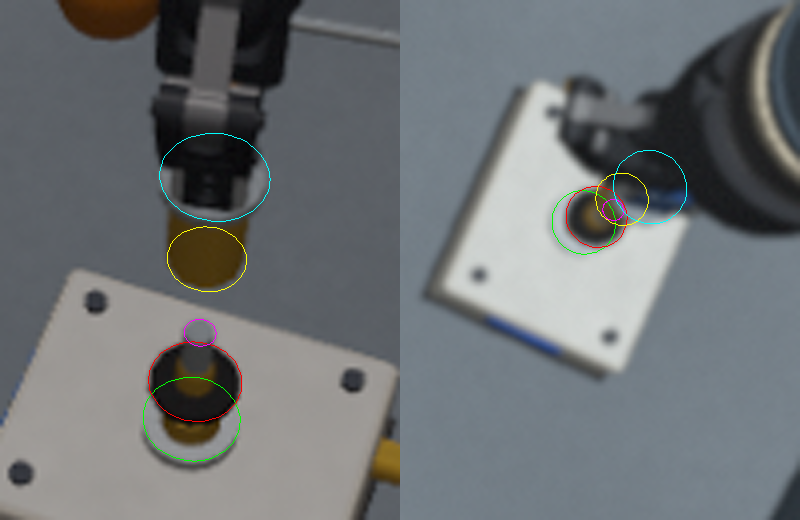

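```bash
python3 - <<'E'
from ov import *
g=np.array([522.7,231.5,133.9]);y=(0,255,255);c=(255,255,0)
C=[(g,12,y),(g+[0,0,41],16,c),(g+[0,0,36],16,c),(np.array([522.9,231.5,35]),14,(0,0,255))]
a=ov("side","pics/side3.png",C,(240,110,50,90),6);b=ov("side","pics/side3.png",[],(240,110,50,90),6)
cv2.imwrite("pics/o2.png",np.hstack([a,b]))
g=np.array([593.5,-201.1,135.1])
C=[(g,12,y),(g+[0,0,41],16,c),(g+[0,0,36],16,c)]
cv2.imwrite("pics/o3.png",np.vstack([np.hstack([ov("side","pics/side4.png",q,(325,310,50,45),8) for q in(C,[])])[:, :800],np.hstack([ov("top","pics/top4.png",q,(430,210,50,30),8) for q in(C,[])])]))
E
```

```text
(no output)
```

View pics/o2.png

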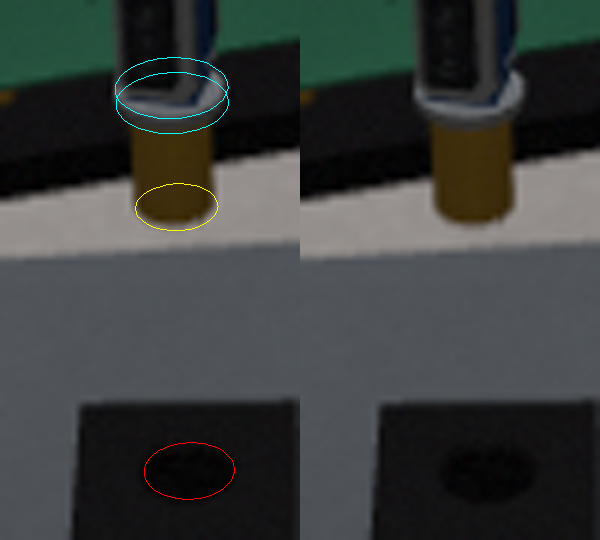

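View pics/o3.png

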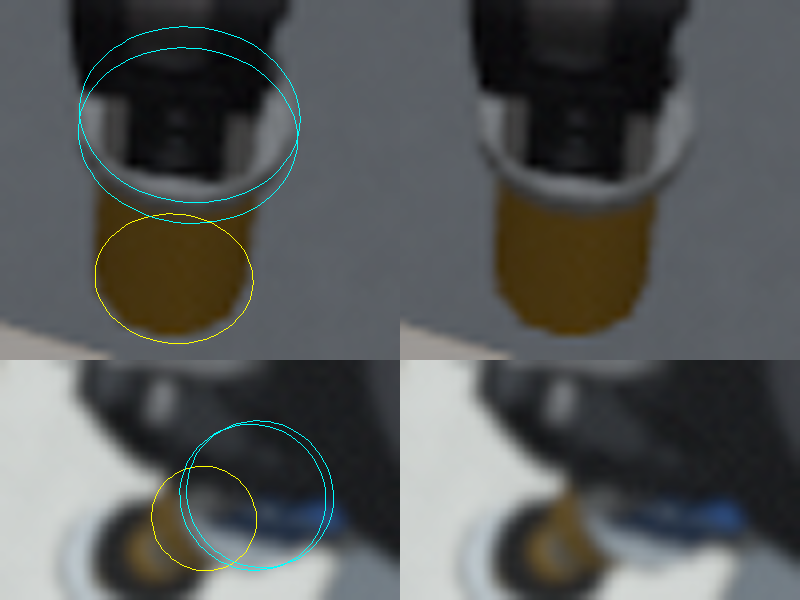

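```bash
python3 -m handwheel '[[0.02,0.5,-0.2,0,0,0,0],[0.05,1,-0.4,0,0,0,0],[0.05,1.5,-0.63,0,0,0,0],[0.05,2,-0.63,0,0,0,0],[0.05,2,-0.63,0,0,0,0]]'
python3 -m handwheel '[[0,0,0,0,0,0,0],[0,0,0,0,0,0,0],[0,0,0,0,0,0,0]]'
python3 - <<'E'
from ov import *
for n in("side","top"): cv2.imwrite(f"pics/{n}5.png",cams.get_image(n)[:,:,::-1])
from bench import telemetry
p=telemetry.get_obs()["tool_pos"];print(p)
v=np.array([592.4,-206.4,52]);h=3
z=lambda d:v+[0,0,d]
g=p+[-.2,-.1,-47.4];y=(0,255,255);c=(255,255,0)
C=[(z(0),16,(0,255,0)),(z(20+h),15,(0,0,255)),(z(48+h),5,(255,0,255)),(g,12,y),(g+[0,0,41],16,c),(g+[0,0,36],16,c)]
cv2.imwrite("pics/o4.png",np.vstack([np.hstack([ov("side","pics/side5.png",q,(320,325,50,70),7) for q in(C,[])])[:, :800]]))
cv2.imwrite("pics/o5.png",np.vstack([np.hstack([ov("top","pics/top5.png",q,(430,205,50,55),7) for q in(C,[])])[:, :800]]))
E
```

```text
t: 6.8
tool_pos: [591.7, -207.5, 160.7]
ee_rot: [[0.961, -0.002, 0.276], [-0.276, 0.001, 0.961], [-0.002, -1.0, 0.0]]
ft_force: [-1.2, 0.4, -1.5]
gripper_width: 21.4
t: 7.1
tool_pos: [592.7, -207.7, 162.8]
ee_rot: [[0.961, 0.001, 0.276], [-0.276, -0.0, 0.961], [0.001, -1.0, -0.0]]
ft_force: [-0.0, 0.4, -1.5]
gripper_width: 21.4
[ 592.63723779 -207.64566561  162.70625448]
```

View pics/o4.png

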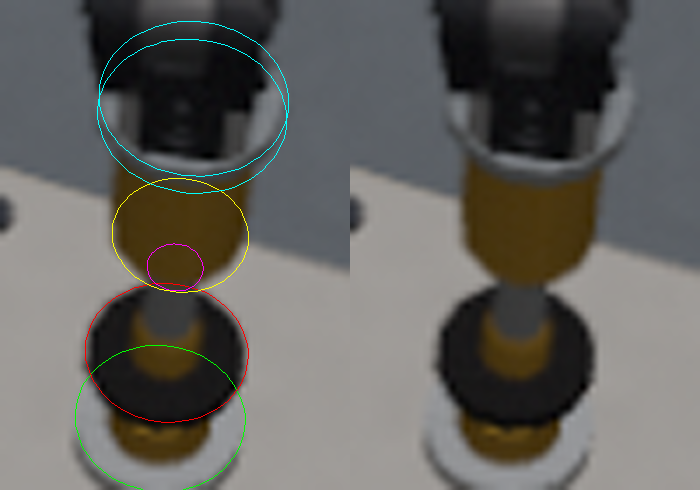

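View pics/o5.png

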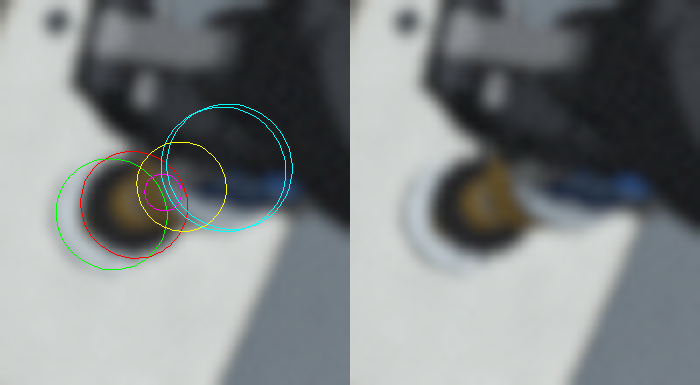

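```bash
python3 - <<'E'
from ov import *
p=np.array([592.6,-207.6,162.7])
v=np.array([592.4,-206.4,52]);h=3
g=p+[-.2,-.1,-47.4];y=(0,255,255);c=(255,255,0)
C=[(v+[0,0,23],15,(0,0,255)),(v,16,(0,255,0)),(g,12,y),(g+[0,0,36],16,c)]
o=[ov("top","pics/top5.png",q,(436,217,32,32),12) for q in(C,[])]
o[1]=cv2.convertScaleAbs(o[1],alpha=1.5,beta=20)
cv2.imwrite("pics/o6.png",np.hstack(o))
E
```

```text
(no output)
```

View pics/o6.png

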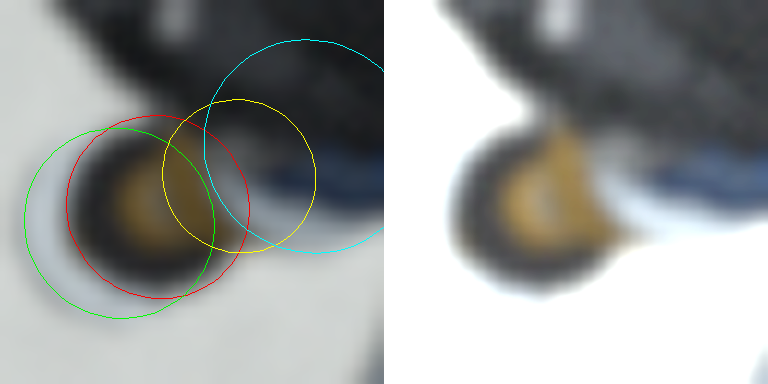

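```bash
python3 -m handwheel '[[-0.02,0.3,0.08,0,0,0,0],[-0.02,0.6,0.08,0,0,0,0],[-0.02,0.9,0.08,0,0,0,0],[-0.02,1.2,0.08,0,0,0,0],[-0.02,1.4,0.08,0,0,0,0]]'
python3 -m handwheel '[[0,0.2,0,0,0,0,0],[0,0.4,0,0,0,0,0],[0,0.6,0,0,0,0,0],[0,0.6,0,0,0,0,0]]'
```

```text
t: 7.7
tool_pos: [592.2, -206.7, 147.7]
ee_rot: [[0.961, -0.001, 0.276], [-0.276, 0.0, 0.961], [-0.001, -1.0, 0.0]]
ft_force: [-0.3, -0.4, -1.3]
gripper_width: 21.4
t: 8.1
tool_pos: [592.4, -206.8, 142.7]
ee_rot: [[0.961, 0.0, 0.276], [-0.276, -0.0, 0.961], [0.0, -1.0, -0.0]]
ft_force: [-1.8, 0.1, 3.3]
gripper_width: 21.4
```

```bash
python3 - <<'E'
from ov import *
for n in("side","top"): cv2.imwrite(f"pics/{n}6.png",cams.get_image(n)[:,:,::-1])
from bench import telemetry
p=telemetry.get_obs()["tool_pos"];print(p)
v=np.array([592.4,-206.4,52]);h=3
z=lambda d:v+[0,0,d]
g=p+[-.2,-.1,-47.4];y=(0,255,255);c=(255,255,0)
C=[(z(0),16,(0,255,0)),(z(20+h),15,(0,0,255)),(g,12,y),(g+[0,0,41],16,c),(g+[0,0,36],16,c)]
cv2.imwrite("pics/o7.png",np.vstack([np.hstack([ov("side","pics/side6.png",q,(320,325,50,70),8) for q in(C,[])])[:, :800]]))
E
```

```text
[ 592.47952997 -206.82755119  142.73121185]
```

View pics/o7.png

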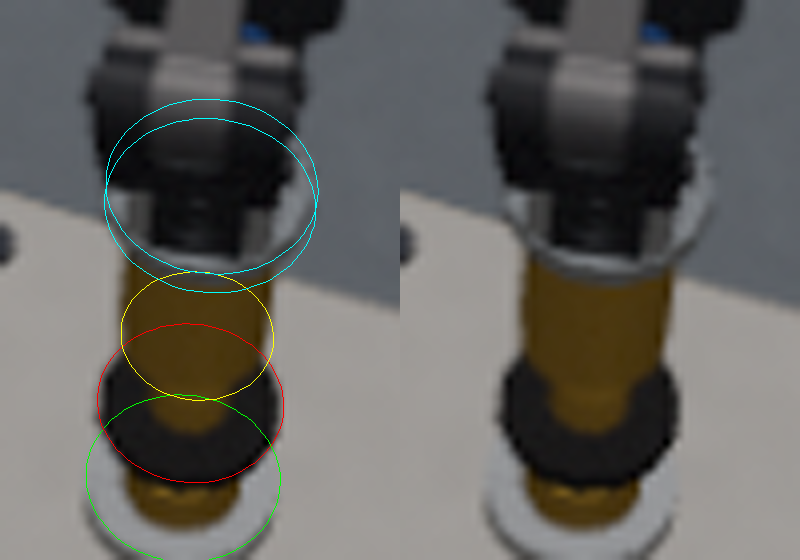

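```bash
python3 -m handwheel '[[0,0.2,0,0,0,0,0],[0,0.4,0,0,0,0,0],[0,0.4,0,0,0,0,0]]'
python3 -m handwheel '[[0,0.2,0,0,0,0,0],[0,0.4,0,0,0,0,0],[0,0.4,0,0,0,0,0]]'
```

```text
t: 8.5
tool_pos: [592.5, -206.8, 138.1]
ee_rot: [[0.961, -0.0, 0.276], [-0.276, -0.0, 0.961], [-0.0, -1.0, -0.0]]
ft_force: [-2.0, 1.0, 2.8]
gripper_width: 21.1
t: 8.8
tool_pos: [592.5, -206.8, 134.1]
ee_rot: [[0.961, -0.0, 0.276], [-0.276, -0.0, 0.961], [-0.0, -1.0, -0.0]]
ft_force: [-1.6, 1.3, 4.2]
gripper_width: 21.6
```

```bash
python3 -m handwheel '[[0,0.1,0,0,0,0,0],[0,0.2,0,0,0,0,0],[0,0.2,0,0,0,0,0]]'
python3 -m handwheel '[[0,0.1,0,0,0,0,0],[0,0.2,0,0,0,0,0],[0,0.2,0,0,0,0,0]]'
```

```text
t: 9.1
tool_pos: [592.5, -206.8, 132.2]
ee_rot: [[0.961, 0.0, 0.276], [-0.276, -0.0, 0.961], [0.0, -1.0, -0.0]]
ft_force: [-1.6, 0.3, 2.8]
gripper_width: 21.2
t: 9.4
tool_pos: [592.5, -206.8, 130.1]
ee_rot: [[0.961, -0.0, 0.276], [-0.276, -0.0, 0.961], [-0.0, -1.0, -0.0]]
ft_force: [-2.4, -0.0, 4.0]
gripper_width: 21.5
```

```bash
python3 -m handwheel '[[-0.02,0.1,0,0,0,0,0],[-0.02,0.2,0,0,0,0,0],[-0.02,0.2,0,0,0,0,0]]'
python3 -m handwheel '[[0,0.1,0,0,0,0,0],[0,0.2,0,0,0,0,0],[0,0.2,0,0,0,0,0]]'
```

```text
t: 9.7
tool_pos: [592.4, -206.8, 128.2]
ee_rot: [[0.961, 0.0, 0.276], [-0.276, -0.0, 0.961], [0.0, -1.0, -0.0]]
ft_force: [-0.5, 0.8, 3.5]
gripper_width: 21.4
t: 10.0
tool_pos: [592.4, -206.8, 126.2]
ee_rot: [[0.961, 0.0, 0.276], [-0.276, -0.0, 0.961], [0.0, -1.0, -0.0]]
ft_force: [-0.2, 1.1, 4.2]
gripper_width: 21.7
```

```bash
for i in 1 2 ; do python3 -m handwheel '[[0,0.05,0,0,0,0,0],[0,0.1,0,0,0,0,0],[0,0.1,0,0,0,0,0]]'; done
```

```text
t: 10.3
tool_pos: [592.4, -206.8, 125.3]
ee_rot: [[0.961, 0.0, 0.276], [-0.276, -0.0, 0.961], [0.0, -1.0, -0.0]]
ft_force: [-1.2, 0.9, 4.1]
gripper_width: 21.7
t: 10.6
tool_pos: [592.4, -206.8, 124.3]
ee_rot: [[0.961, 0.0, 0.276], [-0.276, -0.0, 0.961], [0.0, -1.0, -0.0]]
ft_force: [-1.0, 0.8, 3.9]
gripper_width: 21.3
```

```bash
python3 -m handwheel '[[0,0.05,0,0,0,0,0],[0,0.1,0,0,0,0,0],[0,0.1,0,0,0,0,0]]'
```

```text
t: 10.9
tool_pos: [592.4, -206.8, 123.7]
ee_rot: [[0.961, 0.0, 0.276], [-0.276, -0.0, 0.961], [0.0, -1.0, -0.0]]
ft_force: [-1.5, 0.5, 5.1]
gripper_width: 21.5
```

```bash
python3 -m handwheel '[[0,0.05,0,0,0,0,0],[0,0.1,0,0,0,0,0],[0,0.1,0,0,0,0,0]]'
```

```text
t: 11.2
tool_pos: [592.4, -206.8, 123.3]
ee_rot: [[0.961, 0.001, 0.276], [-0.276, -0.0, 0.961], [0.001, -1.0, -0.0]]
ft_force: [-1.9, 0.3, 6.7]
gripper_width: 21.5
```

```bash
python3 -m handwheel '[[0,0.05,0,0,0,0,0],[0,0.1,0,0,0,0,0],[0,0.15,0,0,0,0,0],[0,0.2,0,0,0,0,0]]'
```

```text
t: 11.6
tool_pos: [592.5, -206.8, 122.4]
ee_rot: [[0.961, 0.001, 0.276], [-0.276, -0.001, 0.961], [0.002, -1.0, -0.0]]
ft_force: [-2.2, 0.5, 11.4]
gripper_width: 21.4
```

```bash
python3 -m handwheel '[[0,0.05,0,0,0,0,0],[0,0.1,0,0,0,0,0],[0,0.1,0,0,0,0,0]]'
```

```text
t: 11.9
tool_pos: [592.5, -206.8, 122.1]
ee_rot: [[0.961, 0.002, 0.276], [-0.276, -0.001, 0.961], [0.002, -1.0, -0.0]]
ft_force: [-2.7, 0.7, 12.1]
gripper_width: 21.3
```

```bash
python3 -m handwheel '[[0,0.04,0,0,0,0,0],[0,0.08,0,0,0,0,0],[0,0.08,0,0,0,0,0]]'; python3 -m handwheel '[[0,0,0,0,0,0,0],[0,0,0,0,0,0,0],[0,0,0,0,0,0,0],[0,0,0,0,0,0,0],[0,0,0,0,0,0,0]]'; python3 -m handwheel '[[0,0,0,0,0,0,0],[0,0,0,0,0,0,0],[0,0,0,0,0,0,0],[0,0,0,0,0,0,0],[0,0,0,0,0,0,0]]'
python3 - <<'E'
from ov import *
for n in("side","top"): cv2.imwrite(f"pics/{n}7.png",cams.get_image(n)[:,:,::-1])
cv2.imwrite("pics/o8.png",np.hstack([ov("side","pics/side7.png",[],(310,280,80,110),5),ov("top","pics/top7.png",[],(410,180,80,110),5)]))
E
```

```text
t: 12.2
tool_pos: [592.5, -206.8, 121.8]
ee_rot: [[0.961, 0.002, 0.276], [-0.276, -0.001, 0.961], [0.002, -1.0, -0.0]]
ft_force: [-3.5, 0.6, 14.6]
gripper_width: 21.1
t: 12.7
tool_pos: [592.5, -206.8, 121.8]
ee_rot: [[0.961, 0.002, 0.276], [-0.276, -0.001, 0.961], [0.002, -1.0, -0.0]]
ft_force: [-4.5, 1.4, 14.2]
gripper_width: 21.0
t: 13.2
tool_pos: [592.5, -206.9, 121.9]
ee_rot: [[0.961, 0.002, 0.276], [-0.276, -0.001, 0.961], [0.002, -1.0, -0.0]]
ft_force: [-3.7, 2.1, 13.7]
gripper_width: 21.4
```

View pics/o8.png

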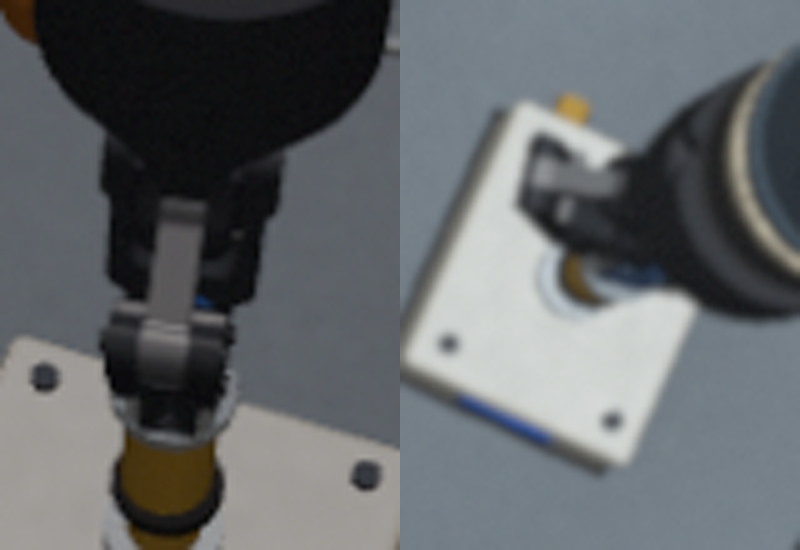

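```bash
python3 -m handwheel '[[0,-0.5,0,0,0,0,0],[0,-1.2,0,0,0,0,0],[0,-2.2,0,0,0,0,0],[0,-3.4,0,0,0,0,0],[0,-4.5,0,0,0,0,0]]'; python3 -m handwheel '[[0,-1,0,0,0,0,0],[0,-2,0,0,0,0,0],[0,-2.5,0,0,0,0,0],[0,-2.5,0,0,0,0,0],[0,-2.5,0,0,0,0,0]]'
python3 - <<'E'
from ov import *
for n in("side","top"): cv2.imwrite(f"pics/{n}8.png",cams.get_image(n)[:,:,::-1])
cv2.imwrite("pics/o9.png",np.hstack([ov("side","pics/side8.png",[],(295,240,100,140),4),ov("top","pics/top8.png",[],(400,170,100,140),4)]))
E
```

```text
t: 13.8
tool_pos: [591.8, -206.5, 163.2]
ee_rot: [[0.961, -0.002, 0.276], [-0.276, 0.001, 0.961], [-0.002, -1.0, 0.0]]
ft_force: [-0.9, -0.0, -1.1]
gripper_width: 21.5
t: 14.3
tool_pos: [592.2, -206.7, 188.3]
ee_rot: [[0.961, -0.0, 0.276], [-0.276, 0.0, 0.961], [-0.0, -1.0, 0.0]]
ft_force: [-0.0, 0.3, -1.6]
gripper_width: 21.3
```

View pics/o9.png

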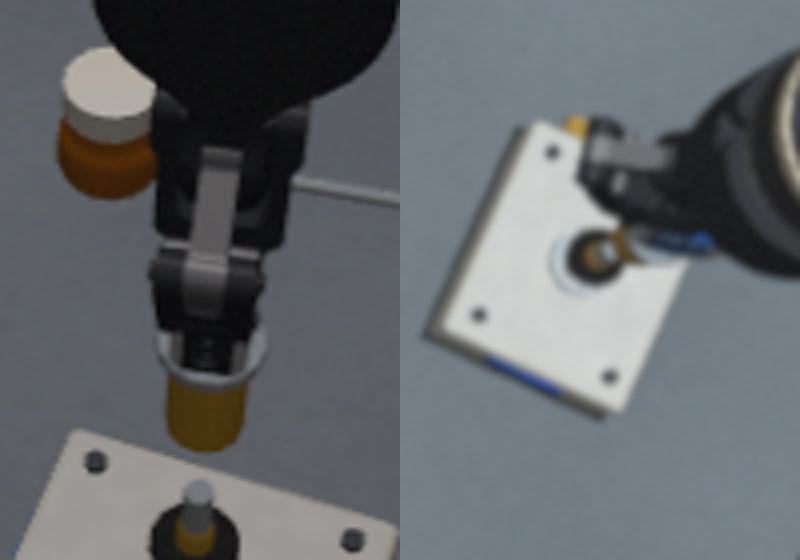

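```bash
python3 -m handwheel '[[-0.9,0,2,0,0,0,0],[-2.8,0,6,0,0,0,0],[-4.7,0,10.1,0,0,0,0],[-6.6,0,14.2,0,0,0,0],[-8.5,0,18.3,0,0,0,0]]'; python3 -m handwheel '[[-1.9,0,4.1,0,0,0,0],[-3.8,0,8.2,0,0,0,0],[-5.7,0,12.3,0,0,0,0],[-7.4,0,16,0,0,0,0],[-8.5,0,18.3,0,0,0,0]]';python3 -m handwheel '[[0,0,0,0,0,0,0],[0,0,0,0,0,0,0],[0,0,0,0,0,0,0],[0,0,0,0,0,0,0]]'
```

```text
t: 14.9
tool_pos: [560.2, -5.8, 187.8]
ee_rot: [[0.961, -0.001, 0.276], [-0.276, 0.0, 0.961], [-0.001, -1.0, 0.0]]
ft_force: [0.2, 0.1, -0.4]
gripper_width: 21.7
t: 15.4
tool_pos: [528.5, 194.8, 187.9]
ee_rot: [[0.962, -0.001, 0.273], [-0.273, 0.001, 0.962], [-0.001, -1.0, 0.0]]
ft_force: [-0.0, -0.8, -0.3]
gripper_width: 21.4
t: 15.8
tool_pos: [530.0, 190.7, 188.3]
ee_rot: [[0.961, -0.0, 0.278], [-0.278, -0.0, 0.961], [-0.0, -1.0, -0.0]]
ft_force: [-0.0, -0.0, -2.0]
gripper_width: 21.1
```

```bash
python3 -m handwheel '[[-0.8,0,1.8,0,0,0,0],[-1.5,0,3.3,0,0,0,0],[-1.76,0,3.77,0,0,0,0],[-1.76,1,3.77,0,0,0,0],[-1.76,3,3.77,0,0,0,0]]'; python3 -m handwheel '[[0,2.5,0,0,0,0,0],[0,4.5,0,0,0,0,0],[0,5.5,0,0,0,0,0],[0,5.5,0,0,0,0,0],[0,5.5,0,0,0,0,0]]';python3 -m handwheel '[[0,0,0,0,0,0,0],[0,0,0,0,0,0,0],[0,0,0,0,0,0,0]]'
python3 - <<'E'
from ov import *
for n in("side","top"): cv2.imwrite(f"pics/{n}9.png",cams.get_image(n)[:,:,::-1])
from bench import telemetry
p=telemetry.get_obs()["tool_pos"];print(p)
g=p+[-.4,-.1,-47.4]
C=[(g,12,(0,255,255)),(g+[0,0,41],16,(255,255,0)),(g+[0,0,36],16,(255,255,0)),(np.array([522.9,231.5,35]),14,(0,0,255))]
cv2.imwrite("pics/o10.png",np.hstack([ov("side","pics/side9.png",q,(240,140,65,80),6) for q in(C,[])]))
E
```

```text
t: 16.3
tool_pos: [524.7, 233.1, 159.8]
ee_rot: [[0.961, 0.004, 0.276], [-0.276, 0.001, 0.961], [0.004, -1.0, 0.002]]
ft_force: [1.0, 0.4, -1.1]
gripper_width: 21.6
t: 16.8
tool_pos: [523.5, 232.8, 103.9]
ee_rot: [[0.961, 0.0, 0.276], [-0.276, -0.0, 0.961], [0.0, -1.0, 0.0]]
ft_force: [0.4, 0.5, 0.1]
gripper_width: 21.5
t: 17.1
tool_pos: [524.0, 233.3, 104.7]
ee_rot: [[0.961, 0.002, 0.276], [-0.276, 0.001, 0.961], [0.002, -1.0, 0.001]]
ft_force: [-0.3, 0.0, -1.7]
gripper_width: 21.3
[523.66898734 233.17484975 104.16408229]
```

View pics/o10.png

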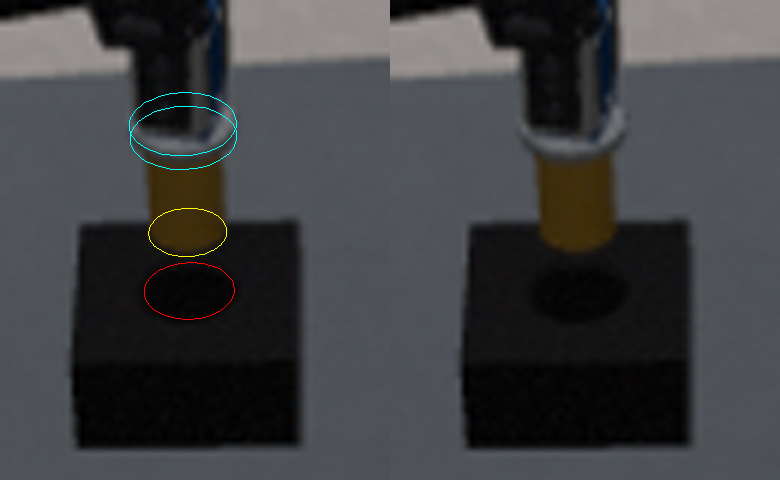

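```bash
python3 -m handwheel '[[0.02,0.3,-0.14,0,0,0,0],[0.02,1,-0.14,0,0,0,0],[0.02,2,-0.14,0,0,0,0],[0.02,2.8,-0.14,0,0,0,0],[0.02,3,-0.14,0,0,0,0]]'; python3 -m handwheel '[[0,0,0,0,0,0,0],[0,0,0,0,0,0,0]]'
```

```text
t: 17.7
tool_pos: [521.6, 231.1, 71.1]
ee_rot: [[0.961, -0.004, 0.276], [-0.276, -0.001, 0.961], [-0.003, -1.0, -0.002]]
ft_force: [-0.0, -0.2, -0.8]
gripper_width: 21.2
t: 17.9
tool_pos: [523.1, 231.7, 73.5]
ee_rot: [[0.961, 0.0, 0.276], [-0.276, 0.0, 0.961], [0.0, -1.0, 0.0]]
ft_force: [0.2, 0.3, -1.2]
gripper_width: 21.2
```

```bash
python3 -m handwheel '[[0,0.4,0,0,0,0,0],[0,0.8,0,0,0,0,0],[0,1.2,0,0,0,0,0],[0,1.4,0,0,0,0,0],[0,1.4,0,0,0,0,0]]'; python3 -m handwheel '[[0,0,0,0,0,0,0],[0,0,0,0,0,0,0]]'
```

```text
t: 18.4
tool_pos: [522.6, 231.5, 58.8]
ee_rot: [[0.961, -0.001, 0.276], [-0.276, -0.0, 0.961], [-0.001, -1.0, -0.001]]
ft_force: [-1.0, -0.2, -2.3]
gripper_width: 21.4
t: 18.6
tool_pos: [523.2, 231.7, 59.7]
ee_rot: [[0.961, 0.0, 0.276], [-0.276, 0.0, 0.961], [0.0, -1.0, 0.0]]
ft_force: [-0.5, -0.1, -1.6]
gripper_width: 21.1
```

```bash
python3 -m handwheel '[[0,0.1,0,0,0,0,0],[0,0.2,0,0,0,0,0],[0,0.2,0,0,0,0,0]]'; python3 -m handwheel '[[0,0.05,0,0,0,0,0],[0,0.1,0,0,0,0,0],[0,0.1,0,0,0,0,0]]'
```

```text
t: 18.9
tool_pos: [523.1, 231.6, 57.4]
ee_rot: [[0.961, -0.0, 0.276], [-0.276, 0.0, 0.961], [-0.0, -1.0, 0.0]]
ft_force: [1.1, 0.7, -0.9]
gripper_width: 21.3
t: 19.2
tool_pos: [523.2, 231.6, 57.4]
ee_rot: [[0.961, 0.001, 0.276], [-0.276, 0.0, 0.961], [0.0, -1.0, 0.0]]
ft_force: [-1.6, -1.1, 4.2]
gripper_width: 21.4
```

```bash
python3 -m handwheel '[[0,-0.1,0,0,0,0,0],[0,-0.1,0,0,0,0,0.35],[0,-0.1,0,0,0,0,0.5],[0,-0.1,0,0,0,0,0.6],[0,-0.1,0,0,0,0,0.6]]'; python3 -m handwheel '[[0,-0.5,0,0,0,0,0.6],[0,-2,0,0,0,0,0.6],[0,-4,0,0,0,0,0.6],[0,-7,0,0,0,0,0.6],[0,-10,0,0,0,0,0.6]]';python3 -m handwheel '[[0,-3,0,0,0,0,0.6],[0,-5,0,0,0,0,0.6],[-4,-5,0,0,0,0,0.6],[-8,-5,0,0,0,0,0.6],[-12,-5,0,0,0,0,0.6]]'
python3 -m handwheel '[[-4,0,0,0,0,0,0.6],[-6,0,0,0,0,0,0.6],[-6,0,0,0,0,0,0.6]]'
python3 - <<'E'
from ov import *
for n in("side","top"): cv2.imwrite(f"pics/{n}10.png",cams.get_image(n)[:,:,::-1])
cv2.imwrite("pics/o11.png",np.hstack([ov("side","pics/side10.png",[],(240,140,60,80),6.5),ov("top","pics/top10.png",[],(200,235,60,80),6.5)]))
E
```

```text
t: 19.7
tool_pos: [523.1, 231.6, 57.4]
ee_rot: [[0.961, -0.0, 0.276], [-0.276, -0.0, 0.961], [-0.0, -1.0, -0.0]]
ft_force: [1.0, 0.1, 0.2]
gripper_width: 51.3
t: 20.2
tool_pos: [523.0, 231.6, 159.6]
ee_rot: [[0.961, 0.001, 0.276], [-0.276, 0.0, 0.961], [0.0, -1.0, 0.0]]
ft_force: [0.6, 0.3, 0.5]
gripper_width: 51.3
t: 20.7
tool_pos: [407.1, 265.1, 209.4]
ee_rot: [[0.961, 0.002, 0.277], [-0.277, 0.001, 0.961], [0.002, -1.0, 0.002]]
ft_force: [-0.4, 0.6, 0.1]
gripper_width: 51.4
t: 21.0
tool_pos: [348.3, 282.1, 209.6]
ee_rot: [[0.962, 0.002, 0.273], [-0.273, 0.002, 0.962], [0.001, -1.0, 0.002]]
ft_force: [-0.3, -1.0, 0.1]
gripper_width: 51.1
```

View pics/o11.png

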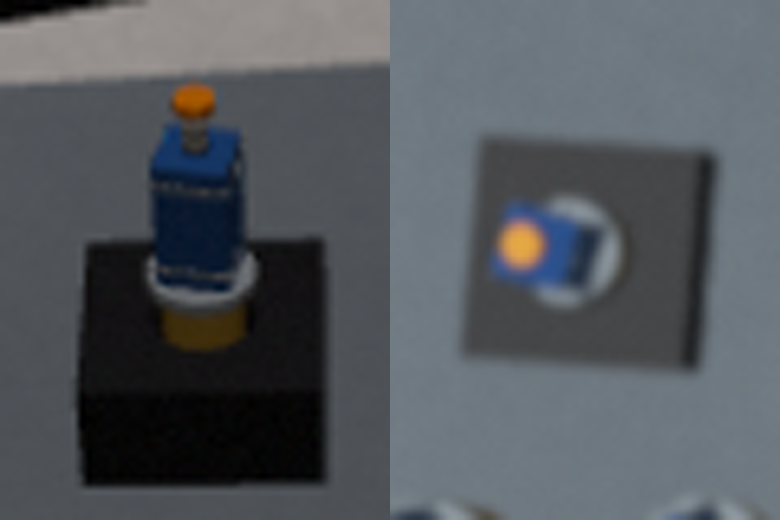

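View pics/side10.png

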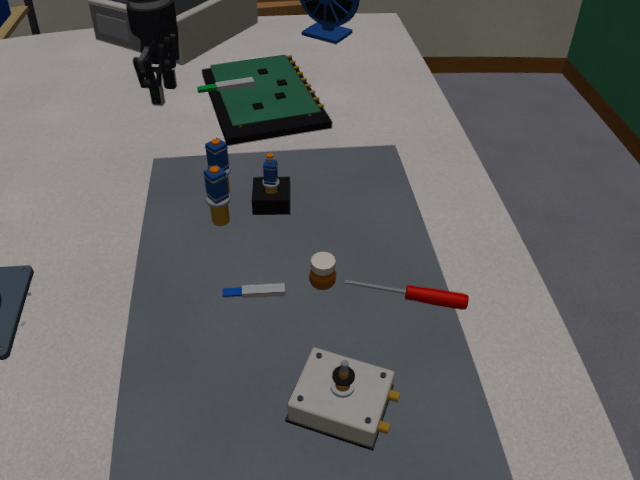

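```bash
python3 -m handwheel '[[0,0,0,0,0,0,0.6],[0,0,0,0,0,0,0.6],[0,0,0,0,0,0,0.6]]'; python3 -c "
from h import *
print(tri(crop((194,100),240,140,6.5),crop((521,244),200,235,6.5,390)))
from bench import bot
print(bot.sign_off())"
```

```text
t: 21.4
tool_pos: [350.8, 280.9, 207.4]
ee_rot: [[0.961, -0.0, 0.277], [-0.277, -0.0, 0.961], [-0.0, -1.0, -0.0]]
ft_force: [-0.6, 0.3, 0.1]
gripper_width: 51.2
(array([522.99690372, 232.94889456, 109.33228112]), np.float64(0.6893841919369251))
the job is handed in; nothing more can be done
None
```

I pressed the blue gauge onto the valve, put it back in its stand with the rod showing, and handed the job in at 21.4 s.

- **Press:** The push was between about 13 and 16 N for about 1.6 s, allowing for the gauge's weight. The highest value I read was about 16 N. These are readings at the end of each move, so I have no continuous trace. Sideways force on the tool reached about 4 N during the hold, so the seating was close to square but slightly loaded to one side.
- **Return:** The gauge touched bottom at the same tool height as when I picked it up (57.4 mm), so it is fully home. In both camera views it stands upright in its original place.
- **Rod:** Comparing the cap height before and after gives about 12 mm of rod showing, while a rougher estimate from one picture gave about 14 mm. Both are within the expected 7 to 18 mm.
- **Bystanders:** The module, screwdriver, jar and the two look-alikes are where they started in the last side view. The gripper was clear of everything at hand-in.

The two camera views disagreed by about 1 to 2 mm on the gauge's position above the valve. I took a middle position and let the force readings guide the way down.

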